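# Empty the tilting pot and pin it upright

### The job

Tip the metal pot over in its stand so that all three little resin towers drop out into the wooden tray below, then swing the pot back fully upright. Then lock it there by pushing the headed pin fully home through the fork and the pot's lug, until its head is against the fork. Leave the knight, the hill and the paperweight where they are.

Things in the scene. Friction and masses are not known exactly. Their poses are not given: they have to be found in the camera images.
- stand: Fixed grey steel stand, base plate 380 x 220 x 8 mm, with two uprights at y = +/-103 mm (36 x 12 mm, 198 mm high) that carry the pot's hinge. Origin: on the table, straight below the hinge axis. Own x: the way the pot pours (the tray lies to +x, the fork with the pin to -x); own y: along the hinge axis; z up.
- pivot (a point): Centre of the pot's hinge axis, 180 mm above the stand's origin; the axis runs along the stand's y.
- pot (a joint): Tilt of the pot: 0 = upright (against a stop), growing as its mouth swings over to the stand's +x, to 2.1 rad. The hinge is stiff (about 0.45 N m): the pot stays where it is left. A 10 mm thick lug with a 19 mm hole sticks out of the pot's back; with the pot upright it lies in the fork's gap and its hole lines up with the fork's bore.
- pot_bar (a point): Middle of the pot's crossbar handle: a 12 mm round steel bar, 90 mm long along the stand's y, with an arm at each end down to the pot's rim. It turns with the pot about the hinge axis at radius 150 mm: with the pot upright it is 130 mm behind the axis (-x) and 75 mm above it, leaning 60 degrees back from vertical.
- pot_mouth (a point): Centre of the pot's mouth, level with its rim, 50 mm above the hinge axis with the pot upright. The pot is a flared round aluminium shell, 105 mm high, 160 mm across the mouth, 116 mm across the foot, wall 4 mm; its inner floor lies 49 mm below the hinge axis.
- tray: Fixed open plywood tray 220 (along x) x 176 (y) x 45 mm, walls and floor 6 mm, on the stand's base plate below and in front of the pot. Origin: centre of its underside; axes about as the stand's.
- tower0_mid (a point): Middle of a cream resin toy castle tower, 30 x 30 x 60 mm, about 60 g; starts standing in the pot with the other two.
- tower1_mid (a point): Middle of the second, like tower, also in the pot.
- tower2_mid (a point): Middle of the third, like tower, also in the pot.
- pin: Loose steel headed pin lying in the bore of the fork's near cheek, half drawn out on the stand's +y side. Shank 16 mm diameter, 93 mm long, tapered tip; head 30 mm diameter, 10 mm thick. Origin: on the axis where shank meets head; own y points out of the head, along the stand's +y. At the start the origin stands 43 to 50 mm out from the fork's face.
- fork_mouth (a point): Centre of the bore's mouth on the fork's outer (+y) face, at stand (-110, 93, 160) mm; the pin's origin comes here when the pin is home. The fork: two 44 x 44 mm steel cheeks on a post behind the pot, near cheek y = 38 to 93 mm, gap for the lug 22 to 38, far cheek 6 to 22, with a 19 mm bore along y.
- knight: Bystander: dark rosewood chess knight, 52 mm foot, about 100 mm high. Origin: centre of the underside.
- hill: Bystander: blue plastic stepped hill, 100 mm across, 52 mm high. Origin: centre of the underside.
- paperweight: Bystander: glass paperweight, 80 mm across, 54 mm high. Origin: centre of the underside.
- tower0: The same tower; origin: centre of its underside, own z up its height.
- tower1: The same tower; origin: centre of its underside, own z up its height.
- tower2: The same tower; origin: centre of its underside, own z up its height.
There are look-alikes about, which are no part of the job. Of the things like the pin, leave any that is black; of the rest the smaller one is meant.

How it is judged:
By the outcome, as a careful person would: the job done as asked, in the order asked, and still so for the second after the job is handed in, with the robot touching nothing.
It also fails if it takes over 58 s, if anything falls off the work surface, if the arm or the gripper's body presses on something with over 40 N, if the wrist force passes 120 N, or if a joint passes its speed limit or range.

### The arm

A 6-joint arm with a two-finger parallel gripper is mounted at the origin on the work surface. World frame = base frame: x ahead of the robot, y to its left, z up, the work surface at z = 0. Lengths are in mm, angles in rad, forces in N, time in s.
With the tool pointing down it reaches from about 250 to 725 mm from the base axis. Payload 9.7 kg.
Tool frame: the origin (TCP) lies on the centre line of the jaws, within the pads' length; the fingertips stand robot.tips_ahead ahead of it and the grasp point (between the pads) lies 6 mm ahead of it (robot.tips_ahead is the distance from the TCP to the fingertips, in mm); z points along the fingers, y is the line along which they close (so a half turn about z gives the same grasp; the last joint's range is limited). The gripper opens to 85 mm and grips with 20 to 120 N. Pads are 22 mm wide; open, the fingers measure 114 mm over their backs; the gripper's body (76 mm by 85 mm) begins 54 mm behind the grasp point. The pads swing forward as they close: fully open they stand 13 mm farther back than shut.
Start: joints at [-1.182, 0.087, 0.176, 1.66, 0, 1.571], TCP at [208.49, -508.949, 256.284] pointing down, gripper open.
Joint ranges: [-3.13, 3.13], [-0.85, 1.81], [-1.15, 1.24], [-2.2, 2.28], [-1.44, 1.52], [-3.14, 3.14]. Speed limits (rad/s): [2.22, 2.22, 2.57, 3.14, 3.14, 3.14].

### API

Orientations are given as a 3x3 rotation matrix whose columns are the frame's x, y, z axes.
In Python, from plant import robot, grab_frame, camera_model, workorder gives the robot as it stands.
- The arm moves only by the tool drive_tool, never from a script. Its arguments are lists of equal length, an entry for each row: "twist": the turn, a rotation vector about the tool's x, y, z in degrees, a list of three; "offset": the shift along the tool's x, y, z in mm, a list of three; "claw": the closure, from -1 (fully open) to 1 (shut). A call has 1 to 10 rows; each row shifts and turns the commanded pose from where the row before left it, along the tool's axes as they then stand; what a row does not reach is not made up. A row lasts 1/8 s, in which the tool goes at most 62.5 mm and 10.7 degrees, less where a joint would pass 70% of its speed; a pose out of reach is approached as far as the arm can. A call is refused whole if a number of a shift passes 62.5 or a number of a turn 10.7, either way. A call with a gripper value outside its range is refused whole. The fingers move at their own pace and stop on an object; "squeeze" is the grip in N (left out, the last holds). Time passes only in rows, so rows that do not move let the fingers close. It gives the time, the measured TCP pose, the force, the opening and the grip force at its end, in the units of the state.
- robot.get_state(): the state, without advancing time (a new reading comes with each control period).
- grab_frame(name): name is "side" or "top" or "wrist"; returns the picture (384x512x3 uint8, blue, green, red); there is no depth.
- camera_model(name): a dict with "intrinsics" (3x3 intrinsics, pixels), "k1" (the pictures are not rectified: a ray, as slopes to the right and down, at radius r is drawn at 1 + k1 r^2 times it, then the intrinsics apply), "R" (3x3) and "t" (3): a world point X has camera coordinates R X + t. Camera axes: x right, y down, z forward; pixel columns grow to the right and rows downward; lengths in mm; the calibration is good to about 2 mm. A picture is of the moment at which its call begins: read the wrist's pose just before it. camera_model takes no time and is no camera call; for the wrist camera it gives the pose at the moment of the call.
- workorder.finish_job(): hands the job in; it is judged then, once.
The state is a dict: "time_s": time; "q": joint angles; "qd": joint speeds; "effort": joint torques, N m; "ee_pos": TCP position; "orientation": TCP orientation; "force": force on the tool from outside, world axes, zero at the start; "wrist_torque": the same for the moment, N m; "gripper_width": finger opening in mm; "grasp_force": force on a finger pad.
Only numpy, scipy, OpenCV 4.12 (cv2) and the standard library are available. Lean on these libraries where they do the work, as an engineer would, in place of code of your own. Each camera call takes 0.05 s, during which the arm holds its last target. There are 200 camera calls.

## Working session

There is one attempt and no reset: what is moved stays moved. The work goes in short steps, Python scripts to look and compute and a tool call to move; the robot and the scene stay as the last step left them, time stands still between calls to the robot, and variables do not carry over. Pictures are saved under pics/ and viewed, at most 10 in all, crops included, and the job is handed in when it is done.

Besides the shell and the picture viewer there is one more tool, called after "Call:" by a JSON object that holds its "name" and its "arguments". drive_tool: Moves the arm, as the interface text tells. Its arguments: {"type":"object","properties":{"twist":{"type":"array","items":{"type":"array","items":{"type":"number"}}},"offset":{"type":"array","items":{"type":"array","items":{"type":"number"}}},"claw":{"type":"array","items":{"type":"number"}},"squeeze":{"type":"number"}},"required":["twist","offset","claw"]}

```bash
mkdir -p pics; ls
python3 - <<'E'
from plant import robot, grab_frame, camera_model
import cv2,numpy as np
print(robot.get_state(), robot.tips_ahead)
for n in ("side","top"):
    im=grab_frame(n); cv2.imwrite(f"pics/{n}0.png",im)
    m=camera_model(n); print(n,{k:np.round(v,4).tolist() for k,v in m.items()}, (-np.array(m["R"]).T@m["t"]).round(0))
a=cv2.imread("pics/side0.png");b=cv2.imread("pics/top0.png")
E
```

```text
pics
{'time_s': 0.0, 'q': array([-1.18197514e+00,  8.74741932e-02,  1.75126068e-01,  1.65975506e+00,
       -2.41395987e-05,  1.57080505e+00]), 'qd': array([-0.00152942,  0.00043834, -0.00097768,  0.00037699, -0.0017223 ,
       -0.00080234]), 'effort': array([ 4.56375501e-04, -5.20387959e+01,  4.64805114e+01,  1.62145577e-02,
        9.78363255e-05,  8.62421473e-06]), 'ee_pos': array([ 208.430105  , -508.78273629,  255.57112358]), 'orientation': array([[ 9.25359882e-01,  3.79089462e-01, -5.17763013e-04],
       [ 3.79089814e-01, -9.25359105e-01,  1.20015401e-03],
       [-2.41509825e-05, -1.30685305e-03, -9.99999146e-01]]), 'force': array([-0.41528369, -0.33070934,  0.78875664]), 'wrist_torque': array([-0.00730183, -0.01706539, -0.0154767 ]), 'grasp_force': 0.0, 'gripper_width': 85.72646818074585} 25.0
side {'intrinsics': [[358.4862, 0.0, 256.062], [0.0, 358.4862, 188.5911], [0.0, 0.0, 1.0]], 'k1': 0.0027, 'R': [[-0.7622, -0.6473, -0.007], [-0.4924, 0.5867, -0.643], [0.4203, -0.4866, -0.7659]], 't': [372.1505, 393.9766, 905.4023]} [ 97. 450. 949.]
top {'intrinsics': [[403.2323, 0.0, 257.1389], [0.0, 403.2323, 182.9875], [0.0, 0.0, 1.0]], 'k1': -0.0283, 'R': [[-0.0159, -0.9999, -0.0012], [-0.9893, 0.0159, -0.1447], [0.1447, -0.0011, -0.9895]], 't': [-58.3696, 562.3759, 1293.4659]} [ 368.  -66. 1361.]
```

View pics/side0.png

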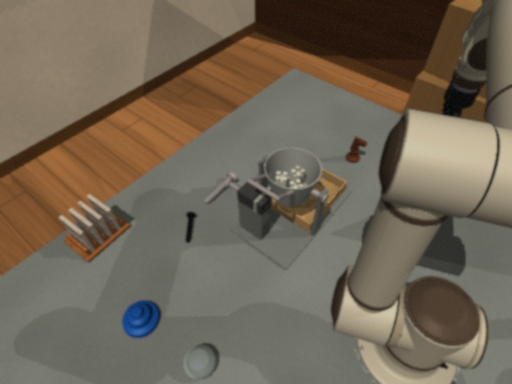

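View pics/top0.png

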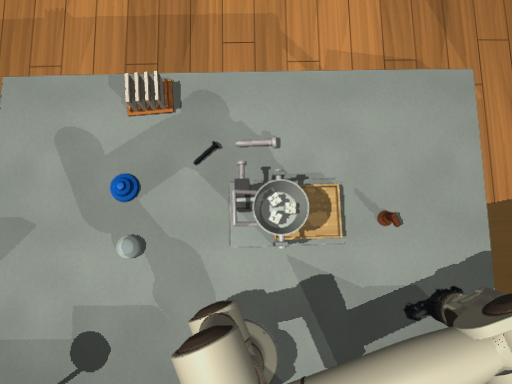

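Side view: pot at (292,175), fork at (257,205), the pin's head at about (232,178), a big pin behind at (222,187), a black one at (190,225). Top view: pot (281,207), tray (322,210), fork (240,200), pin's head (241,163), so stand +x ≈ world −y and stand +y ≈ world +x. I'll enlarge both.

Run:
```python
import cv2,numpy as np
a=cv2.imread("pics/side0.png")[140:275,195:360];b=cv2.imread("pics/top0.png")[130:255,215:365]
cv2.imwrite("pics/side0c.png",cv2.resize(a,None,fx=4,fy=4,interpolation=cv2.INTER_CUBIC))
cv2.imwrite("pics/top0c.png",cv2.resize(b,None,fx=4,fy=4,interpolation=cv2.INTER_CUBIC))
```

```text
(no output)
```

View pics/side0c.png

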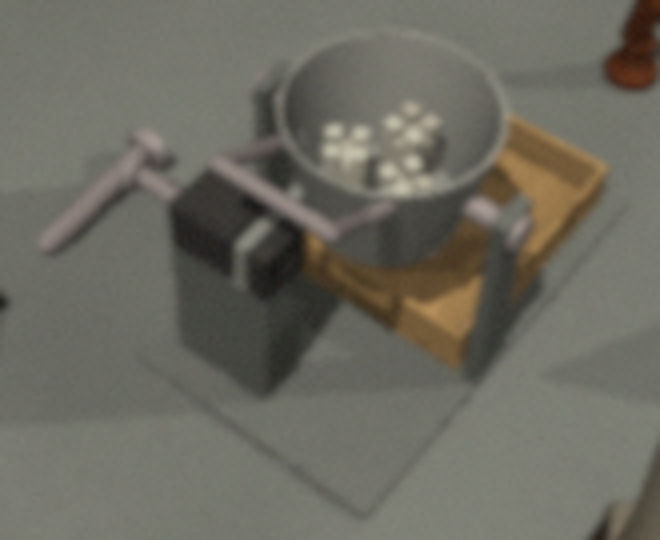

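View pics/top0c.png

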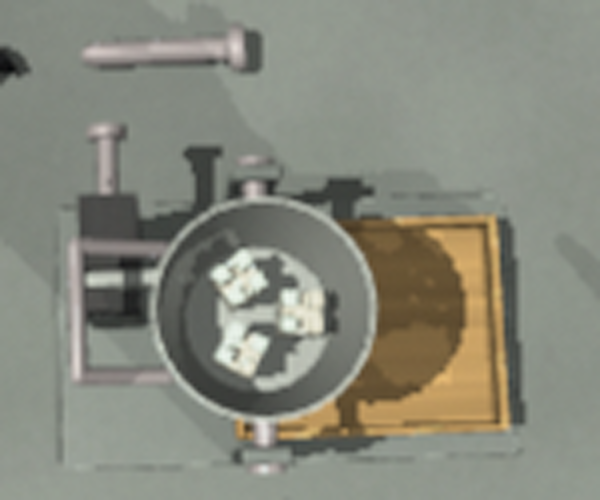

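```bash
cat > h.py <<'E'
import numpy as np, cv2
from plant import robot, grab_frame, camera_model
def ray(n,p,m=None):
    m=m or camera_model(n); K=np.array(m["intrinsics"]); R=np.array(m["R"]); t=np.array(m["t"])
    d=cv2.undistortPoints(np.array([[p]],float),K,np.array([m["k1"],0,0,0.]))[0,0]
    return -R.T@t, R.T@np.array([d[0],d[1],1])
def onz(n,p,z,m=None):
    c,d=ray(n,p,m); return c+d*(z-c[2])/d[2]
def tri(*rs):
    A=np.zeros((3,3));b=np.zeros(3)
    for c,d in rs:
        d=d/np.linalg.norm(d);P=np.eye(3)-np.outer(d,d);A+=P;b+=P@c
    x=np.linalg.solve(A,b); return x,[np.linalg.norm((np.eye(3)-np.outer(d,d)/(d@d))@(x-c)) for c,d in rs]
E
python3 - <<'E'
from h import *
S=lambda u,v:ray("side",(195+u/4,140+v/4)); T=lambda u,v:(215+u/4,130+v/4)
np.set_printoptions(precision=1,suppress=True)
print("rim",onz("top",T(265,307),230)); 
for k,p in dict(c1=(62,208),c2=(60,467),c3=(490,193),c4=(522,455)).items(): print(k,onz("top",T(*p),8))
for k,t,s in (("barfar",(75,242),(220,165)),("barnear",(78,380),(333,234)),("rim",(265,307),(392,122)),("pinhead",(106,130),(150,147)),("hingefar",(255,160),(268,75)),("hingenear",(263,465),(520,230)),("basecorner",(60,467),(365,517)),
 ("pinatfork",(109,192),(178,192))):
    print(k,*tri(ray("top",T(*t)),S(*s)))
print([onz("side",(195+u/4,140+v/4),8) for u,v in ((365,517),(140,352),(630,205))])
E
```

```text
rim [ 465.1 -133.8  230. ]
c1 [571.   22.9   8. ]
c2 [353.9  26.    8. ]
c3 [ 578.1 -340.9    8. ]
c4 [ 357.4 -357.8    8. ]
barfar [509.9  -2.4 250. ] [np.float64(0.9961759095110619), np.float64(0.99617590951091)]
barnear [415.7  -3.  253.4] [np.float64(0.6093282632298564), np.float64(0.6093282632297573)]
rim [ 466.2 -135.3  211.4] [np.float64(0.6348684644133439), np.float64(0.6348684644133324)]
pinhead [599.5 -23.7 185.8] [np.float64(3.363639192561693), np.float64(3.363639192561781)]
hingefar [ 576.6 -132.1  189.1] [np.float64(0.885552860525388), np.float64(0.8855528605256294)]
hingenear [ 353.9 -132.9  182.9] [np.float64(1.0196914325774595), np.float64(1.0196914325775095)]
basecorner [352.9  25.9   3. ] [np.float64(1.0511329120934163), np.float64(1.0511329120933326)]
pinatfork [562.  -20.8 165.2] [np.float64(3.5098541792452873), np.float64(3.509854179245009)]
[array([350.6,  27.6,   8. ]), array([571.8,  28. ,   8. ]), array([ 355. , -349.5,    8. ])]
```

Call:
{"name": "drive_tool", "arguments": {"twist": [[0, 0, 7.4], [0, 0, 7.4], [0, 0, 7.4], [0, 0, 0]], "offset": [[0, 0, -32], [0, 0, -32], [0, 0, -32], [0, 0, 0]], "claw": [-1, -1, -1, -1]}}

```text
time_s: 0.6
ee_pos: [208.7, -509.4, 354.3]
orientation: [[1.0, 0.001, 0.001], [0.001, -1.0, -0.003], [0.001, 0.003, -1.0]]
force: [-0.1, -0.5, 0.1]
gripper_width: 85.3
grasp_force: 0.0
```

Run:
```python
from h import *
s=robot.get_state(); print(s["q"].round(3),s["ee_pos"],s["orientation"].round(3))
```

```text
[-1.182  0.149  0.44   1.858 -0.     1.959] [ 208.67364641 -509.38660705  354.27661734] [[ 1.     0.001  0.001]
 [ 0.001 -1.    -0.003]
 [ 0.001  0.003 -1.   ]]
```

Run:
```python
import numpy as np
a=0.;w=np.radians(10.6);o=[]
for i in range(17):
    # tool x=(cos a,sin a), y=(sin a,-cos a)
    d=np.array([15.1,29.8]); o.append([round(d@[np.cos(a),np.sin(a)]),round(d@[np.sin(a),-np.cos(a)]),0]); a+=w
print(o[:10]);print(o[10:])
```

```text
[[15, -30, 0], [20, -27, 0], [25, -22, 0], [29, -17, 0], [31, -12, 0], [33, -6, 0], [33, 0, 0], [33, 6, 0], [31, 12, 0], [28, 18, 0]]
[[24, 23, 0], [20, 27, 0], [15, 30, 0], [9, 32, 0], [3, 33, 0], [-3, 33, 0], [-9, 32, 0]]
```

Call:
{"name": "drive_tool", "arguments": {"twist": [[0, 0, -10.6], [0, 0, -10.6], [0, 0, -10.6], [0, 0, -10.6], [0, 0, -10.6], [0, 0, -10.6], [0, 0, -10.6], [0, 0, -10.6], [0, 0, -10.6], [0, 0, -10.6]], "offset": [[15, -30, 0], [20, -27, 0], [25, -22, 0], [29, -17, 0], [31, -12, 0], [33, -6, 0], [33, 0, 0], [33, 6, 0], [31, 12, 0], [28, 18, 0]], "claw": [-1, -1, -1, -1, -1, -1, -1, -1, -1, -1]}}

```text
time_s: 1.85
ee_pos: [358.4, -209.4, 351.0]
orientation: [[-0.284, 0.959, -0.001], [0.959, 0.284, 0.001], [0.001, -0.001, -1.0]]
force: [0.8, -0.7, -0.1]
gripper_width: 85.5
grasp_force: 0.0
```

Call:
{"name": "drive_tool", "arguments": {"twist": [[0, 0, -10.6], [0, 0, -10.6], [0, 0, -10.6], [0, 0, -10.6], [0, 0, -10.6], [0, 0, -10.6], [0, 0, -10.6], [0, 0, 0]], "offset": [[24, 23, 0], [20, 27, 0], [15, 30, 0], [9, 32, 0], [3, 33, 0], [-3, 33, 0], [-9, 32, 0], [0, 0, 0]], "claw": [-1, -1, -1, -1, -1, -1, -1, -1]}}

```text
time_s: 2.85
ee_pos: [462.7, -0.3, 350.5]
orientation: [[-1.0, -0.011, -0.003], [-0.011, 1.0, 0.0], [0.003, 0.0, -1.0]]
force: [0.0, -0.6, 0.4]
gripper_width: 85.6
grasp_force: 0.0
```

Run:
```python
from h import *
m=camera_model("wrist"); im=grab_frame("wrist"); s=robot.get_state(); print(s["q"].round(3),s["ee_pos"],s["orientation"].round(3))
cv2.imwrite("pics/w1.png",im); import pickle; pickle.dump(m,open("w1.pkl","wb"))
print(m["intrinsics"],m["k1"],-np.array(m["R"]).T@m["t"],np.array(m["R"]).round(2))
```

```text
[-0.003 -0.063  0.213  1.849 -0.    -0.009] [462.24567518  -1.24183956 350.89397182] [[-1.    -0.007 -0.002]
 [-0.007  1.    -0.   ]
 [ 0.002 -0.    -1.   ]]
[[343.28884508   0.         257.66900992]
 [  0.         343.28884508 189.3248199 ]
 [  0.           0.           1.        ]] 0.00832449877549008 [388.27863828  -1.20783726 469.02910075] [[-0.01  1.   -0.  ]
 [ 0.96  0.01  0.29]
 [ 0.29  0.   -0.96]]
```

View pics/w1.png

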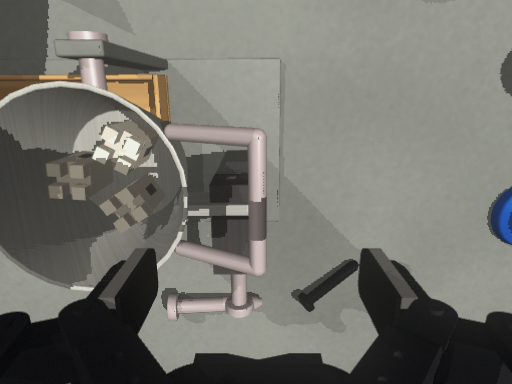

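Run:
```python
from h import *
import pickle; m=pickle.load(open("w1.pkl","rb"))
np.set_printoptions(precision=1,suppress=True)
S=lambda u,v:ray("side",(195+u/4,140+v/4)); T=lambda u,v:ray("top",(215+u/4,130+v/4)); W=lambda u,v:ray("wrist",(u,v),m)
print("far",tri(W(258,266),T(75,242),S(220,165)))
print("near",tri(W(258,135),T(78,380),S(333,234)))
print("bar z255",onz("wrist",(258,266),255,m),onz("wrist",(258,135),255,m))
print("head TS",tri(T(106,130),S(150,147)),"TW",tri(T(106,130),W(240,304)),"SW",tri(S(150,147),W(240,304)))
im=cv2.imread("pics/w1.png")[235:330,155:305]
cv2.imwrite("pics/w1c.png",cv2.resize(im,None,fx=5,fy=5,interpolation=cv2.INTER_CUBIC))
```

```text
far (array([509.5,  -1.1, 251.7]), [np.float64(1.6654045026892972), np.float64(1.3022997523171769), np.float64(1.6029080248291883)])
near (array([416. ,  -2.1, 254.3]), [np.float64(1.8457202506812287), np.float64(1.6182573107847635), np.float64(0.26536270257942823)])
bar z255 [508.2   0.5 255. ] [417.1  -0.7 255. ]
head TS (array([599.5, -23.7, 185.8]), [np.float64(3.363639192561693), np.float64(3.363639192561781)]) TW (array([608.8, -18.9, 155.4]), [np.float64(1.7335274880599996), np.float64(1.733527488060079)]) SW (array([583.3, -15.4, 198.8]), [np.float64(3.8666832844657173), np.float64(3.8666832844654904)])
```

View pics/w1c.png

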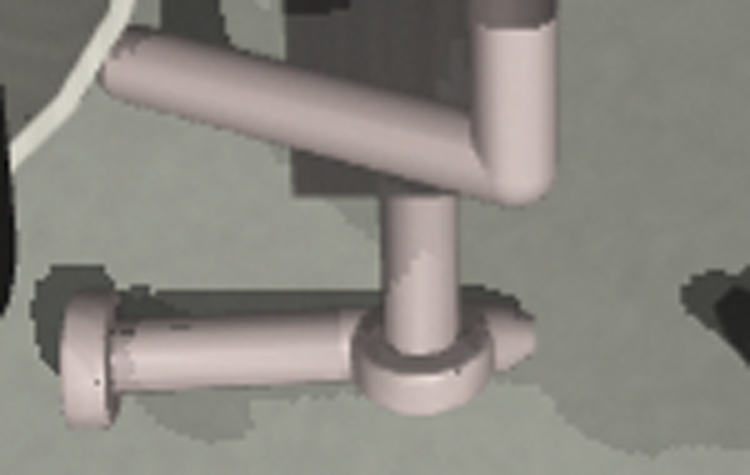

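The wrist view shows the bar from (258,135) to (258,266), and the true pin in the fork with its head at (239,305); the bigger pin lies on the table behind it. Bar centre ≈ (463,−1,254), which fits the expected 255 height.

Call:
{"name": "drive_tool", "arguments": {"twist": [[0, 0, 0], [0, 0, 0], [0, 0, 0], [0, 0, 0], [0, 0, 0], [0, 0, 0], [0, 0, 0]], "offset": [[0, 0, 45], [0, 0, 45], [0, 0, 0], [0, 0, 0], [0, 0, 0], [0, 0, 0], [0, 0, 0]], "claw": [-0.3, -0.3, 0.8, 0.8, 1, 1, 1], "squeeze": 25}}

```text
time_s: 3.78
ee_pos: [462.7, -1.1, 264.8]
orientation: [[-1.0, -0.005, 0.003], [-0.005, 1.0, 0.002], [-0.003, 0.002, -1.0]]
force: [-2.3, 6.3, 3.6]
gripper_width: 11.1
grasp_force: 25.2
```

Run:
```python
import numpy as np
t=np.radians(np.linspace(-60,60,21));x=150*np.sin(t);z=150*np.cos(t)
o=[[0,round(-a),round(-b)] for a,b in zip(np.diff(x),np.diff(z))];print(o[:10]);print(o[10:]);print(np.sum(o,0))
```

```text
[[0, -9, -13], [0, -10, -12], [0, -11, -11], [0, -12, -10], [0, -13, -9], [0, -14, -7], [0, -15, -6], [0, -15, -4], [0, -16, -2], [0, -16, -1]]
[[0, -16, 1], [0, -16, 2], [0, -15, 4], [0, -15, 6], [0, -14, 7], [0, -13, 9], [0, -12, 10], [0, -11, 11], [0, -10, 12], [0, -9, 13]]
[   0 -262    0]
```

Call:
{"name": "drive_tool", "arguments": {"twist": [[0, 0, 0], [0, 0, 0], [0, 0, 0], [0, 0, 0], [0, 0, 0], [0, 0, 0], [0, 0, 0], [0, 0, 0], [0, 0, 0], [0, 0, 0]], "offset": [[0, -9, -13], [0, -10, -12], [0, -11, -11], [0, -12, -10], [0, -13, -9], [0, -14, -7], [0, -15, -6], [0, -15, -4], [0, -16, -2], [0, -15, -1]], "claw": [1, 1, 1, 1, 1, 1, 1, 1, 1, 1]}}

```text
time_s: 5.03
ee_pos: [464.3, -131.8, 340.4]
orientation: [[-1.0, -0.005, 0.007], [-0.005, 1.0, 0.001], [-0.007, 0.001, -1.0]]
force: [8.1, 4.2, 2.2]
gripper_width: 10.7
grasp_force: 25.6
```

Call:
{"name": "drive_tool", "arguments": {"twist": [[0, 0, 0], [0, 0, 0], [0, 0, 0], [0, 0, 0], [0, 0, 0], [0, 0, 0], [0, 0, 0], [0, 0, 0], [0, 0, 0], [0, 0, 0]], "offset": [[0, -16, 1], [0, -16, 2], [0, -15, 4], [0, -15, 6], [0, -14, 7], [0, -13, 9], [0, -12, 10], [0, -11, 11], [0, -10, 12], [0, -9, 13]], "claw": [1, 1, 1, 1, 1, 1, 1, 1, 1, 1]}}

```text
time_s: 6.28
ee_pos: [465.0, -261.9, 264.9]
orientation: [[-1.0, -0.006, 0.006], [-0.006, 1.0, 0.003], [-0.006, 0.003, -1.0]]
force: [-1.6, 53.1, 43.7]
gripper_width: 11.0
grasp_force: 33.2
```

Call:
{"name": "drive_tool", "arguments": {"twist": [[0, 0, 0], [0, 0, 0], [0, 0, 0], [0, 0, 0]], "offset": [[0, -1, 2], [0, 0, 0], [0, 0, 0], [0, 0, 0]], "claw": [1, 1, 1, 1]}}

```text
time_s: 6.78
ee_pos: [465.0, -261.5, 263.7]
orientation: [[-1.0, -0.007, 0.006], [-0.007, 1.0, 0.004], [-0.006, 0.004, -1.0]]
force: [3.9, 18.8, 8.3]
gripper_width: 10.9
grasp_force: 27.1
```

Run:
```python
from h import *
a=grab_frame("side")[120:300,180:380]; b=grab_frame("top")[120:270,205:405]; 
b=np.vstack([b,np.zeros((30,200,3),np.uint8)])
cv2.imwrite("pics/t1.png",cv2.resize(np.hstack([a,b]),None,fx=2,fy=2,interpolation=cv2.INTER_CUBIC))
```

```text
(no output)
```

View pics/t1.png

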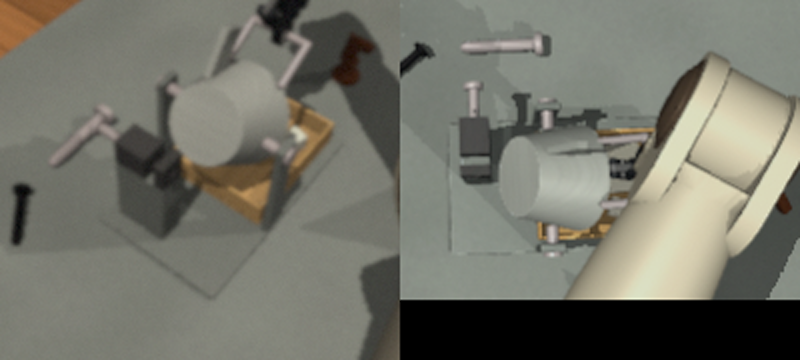

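Call:
{"name": "drive_tool", "arguments": {"twist": [[0, 0, 0], [0, 0, 0], [0, 0, 0], [0, 0, 0], [0, 0, 0], [0, 0, 0], [0, 0, 0], [0, 0, 0], [0, 0, 0], [0, 0, 0]], "offset": [[0, 10, -15], [0, 10, -12], [0, 11, -11], [0, 12, -10], [0, 13, -9], [0, 14, -7], [0, 15, -6], [0, 15, -4], [0, 16, -2], [0, 16, -1]], "claw": [1, 1, 1, 1, 1, 1, 1, 1, 1, 1]}}

```text
time_s: 8.12
ee_pos: [462.8, -132.3, 340.2]
orientation: [[-1.0, -0.004, 0.003], [-0.004, 1.0, -0.003], [-0.003, -0.003, -1.0]]
force: [-1.2, -3.7, 2.0]
gripper_width: 10.5
grasp_force: 26.4
```

Call:
{"name": "drive_tool", "arguments": {"twist": [[0, 0, 0], [0, 0, 0], [0, 0, 0], [0, 0, 0], [0, 0, 0], [0, 0, 0], [0, 0, 0], [0, 0, 0], [0, 0, 0], [0, 0, 0]], "offset": [[0, 15, 1], [0, 16, 2], [0, 15, 4], [0, 15, 6], [0, 14, 7], [0, 13, 9], [0, 12, 10], [0, 11, 11], [0, 10, 12], [0, 8, 12]], "claw": [1, 1, 1, 1, 1, 1, 1, 1, 1, 1]}}

```text
time_s: 9.38
ee_pos: [461.7, -2.8, 264.9]
orientation: [[-1.0, -0.005, 0.001], [-0.005, 1.0, -0.001], [-0.001, -0.001, -1.0]]
force: [-5.8, -4.0, 2.9]
gripper_width: 10.9
grasp_force: 28.4
```

Call:
{"name": "drive_tool", "arguments": {"twist": [[0, 0, 0], [0, 0, 0], [0, 0, 0]], "offset": [[0, 1, 2], [0, 0, 0], [0, 0, 0]], "claw": [1, 1, 1]}}

```text
time_s: 9.75
ee_pos: [461.7, -1.4, 262.6]
orientation: [[-1.0, -0.005, -0.0], [-0.005, 1.0, 0.001], [0.0, 0.001, -1.0]]
force: [-6.2, 4.0, -0.8]
gripper_width: 11.3
grasp_force: 27.9
```

Run:
```python
from h import *
for n,f,(x0,x1,y0,y1) in (("top","pics/top0.png",(215,365,130,255)),("side","pics/side0.png",(195,360,140,275))):
    for im in (cv2.imread(f),grab_frame(n)):
        g=im[y0:y1,x0:x1].astype(int); m=((g.min(2)>165)&(g.max(2)-g.min(2)<60)).astype(np.uint8)
        k,_,st,c=cv2.connectedComponentsWithStats(m)
        print(n,[(tuple((c[i]+[x0,y0]).round().astype(int).tolist()),int(st[i,4])) for i in range(1,k) if st[i,4]>8])
s=robot.get_state(); print(s["ee_pos"],s["force"])
cv2.imwrite("pics/top2.png",grab_frame("top"));cv2.imwrite("pics/side2.png",grab_frame("side"))
```

```text
top [((273, 141), 17), ((261, 142), 37), ((242, 143), 23), ((241, 169), 9), ((278, 178), 10), ((233, 209), 58), ((275, 199), 110), ((290, 205), 135), ((240, 200), 16), ((252, 199), 10), ((275, 214), 145), ((289, 220), 63), ((263, 227), 22), ((281, 237), 26), ((281, 247), 9)]
top [((273, 141), 11), ((254, 142), 79), ((225, 190), 631), ((243, 205), 661), ((278, 178), 10), ((223, 235), 608), ((282, 221), 115), ((281, 237), 18)]
side []
side []
[461.71905803  -1.41059364 262.597451  ] [-5.1881024   2.86529749 -0.93693569]
```

Call:
{"name": "drive_tool", "arguments": {"twist": [[0, 0, 0], [0, 0, 0], [0, 0, 0]], "offset": [[0, 1, 2], [0, 1, 2], [0, 0, 0]], "claw": [1, 1, 1]}}

```text
time_s: 10.32
ee_pos: [461.8, -0.7, 261.4]
orientation: [[-1.0, -0.004, 0.004], [-0.004, 1.0, -0.002], [-0.004, -0.002, -1.0]]
force: [-10.2, -5.5, 17.5]
gripper_width: 11.0
grasp_force: 29.7
```

Call:
{"name": "drive_tool", "arguments": {"twist": [[0, 0, 0], [0, 0, 0], [0, 0, 0], [0, 0, 0], [0, 0, 0], [0, 0, 0], [0, 0, 0]], "offset": [[0, 0, 0], [0, 0, 0], [0, 0, -45], [0, 0, -45], [-50, -7, 0], [-50, -7, 0], [0, 0, 0]], "claw": [0, 0, 0, 0, 0, 0, 0]}}

```text
time_s: 11.2
ee_pos: [565.1, -13.7, 343.7]
orientation: [[-1.0, -0.004, -0.005], [-0.004, 1.0, 0.0], [0.005, 0.0, -1.0]]
force: [0.8, 0.3, -1.0]
gripper_width: 42.7
grasp_force: 0.0
```

Run:
```python
from h import *; import pickle
m=camera_model("wrist"); im=grab_frame("wrist"); cv2.imwrite("pics/w2.png",im); pickle.dump(m,open("w2.pkl","wb"))
b=grab_frame("top")[120:270,205:405]; b=cv2.resize(b,(512,384),interpolation=cv2.INTER_CUBIC)
cv2.imwrite("pics/w2c.png",cv2.resize(np.hstack([im,b]),(800,300),interpolation=cv2.INTER_AREA)); print(robot.get_state()["ee_pos"])
```

```text
[562.48060715 -13.3253444  346.52663956]
```

View pics/w2c.png

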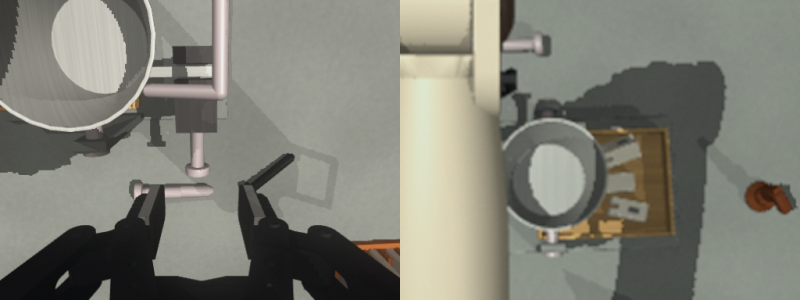

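The pot is empty, upright, and three towers lie in the tray. The pin's head is at about (253,215) in the full wrist frame.

Run:
```python
from h import *; import pickle
np.set_printoptions(precision=1,suppress=True)
m1,m2=[pickle.load(open(f"w{i}.pkl","rb")) for i in (1,2)]
im=cv2.imread("pics/w2.png").astype(int)
for r in range(160,232,3):
    g=im[r,225:285]; mk=np.where((g[:,2]-g[:,1]>12))[0]; print(r,(mk.min()+225,mk.max()+225,len(mk)) if len(mk) else None)
```

```text
160 None
163 None
166 None
169 None
172 (np.int64(248), np.int64(259), 12)
175 (np.int64(250), np.int64(258), 9)
178 (np.int64(249), np.int64(258), 9)
181 (np.int64(248), np.int64(258), 11)
184 (np.int64(248), np.int64(259), 11)
187 (np.int64(249), np.int64(258), 10)
190 (np.int64(250), np.int64(259), 10)
193 (np.int64(249), np.int64(259), 11)
196 (np.int64(248), np.int64(258), 11)
199 (np.int64(247), np.int64(259), 12)
202 (np.int64(247), np.int64(257), 11)
205 (np.int64(247), np.int64(259), 12)
208 (np.int64(247), np.int64(259), 13)
211 (np.int64(246), np.int64(258), 13)
214 (np.int64(249), np.int64(255), 7)
217 (np.int64(242), np.int64(267), 14)
220 (np.int64(242), np.int64(264), 23)
223 (np.int64(244), np.int64(263), 20)
226 (np.int64(249), np.int64(256), 7)
229 None
```

Run:
```python
from h import *; import pickle
np.set_printoptions(precision=1,suppress=True)
m1,m2=[pickle.load(open(f"w{i}.pkl","rb")) for i in (1,2)]
print("outer top",tri(ray("w",(239.7,318),m1),ray("w",(252.7,227.5),m2)))
print("inner/shank", tri(ray("w",(239.2,305.5),m1),ray("w",(253,213),m2)))
for z in (155,160): print(onz("w",(252.7,227.5),z+15,m2),onz("w",(253,213),z+8,m2),onz("w",(253.7,172),z+8,m2))
```

```text
outer top (array([613.5, -17.3, 172.5]), [np.float64(0.5754645250668894), np.float64(0.5754645250668805)])
inner/shank (array([600. , -17.4, 170.9]), [np.float64(0.18726509225979857), np.float64(0.1872650922597924)])
[614.5 -17.9 170. ] [602.9 -17.7 163. ] [563.7 -17.2 163. ]
[612.3 -17.8 175. ] [601.  -17.6 168. ] [562.5 -17.1 168. ]
```

Call:
{"name": "drive_tool", "arguments": {"twist": [[0, 0, 0], [0, 0, 0], [0, 0, 0], [0, 0, 0], [0, 0, 0]], "offset": [[-54, -6, 0], [0, 0, 50], [0, 0, 50], [0, 0, 50], [0, 0, 0]], "claw": [-0.3, -0.3, -0.3, -0.3, -0.3]}}

```text
time_s: 11.92
ee_pos: [613.6, -18.8, 194.7]
orientation: [[-1.0, -0.005, -0.006], [-0.005, 1.0, 0.0], [0.006, 0.0, -1.0]]
force: [0.5, 0.1, -0.5]
gripper_width: 55.7
grasp_force: 0.0
```

Run:
```python
from h import *
print(robot.get_state()["ee_pos"]); print(robot.get_state()["q"].round(2)); im=grab_frame("wrist"); cv2.imwrite("pics/w3.png",im)
print(robot.get_state()["ee_pos"])
```

```text
[613.61544136 -18.84142143 194.71419602]
[-0.03  0.23  0.22  1.57  0.   -0.04]
[615.03739985 -18.95370483 198.23484959]
```

View pics/w3.png

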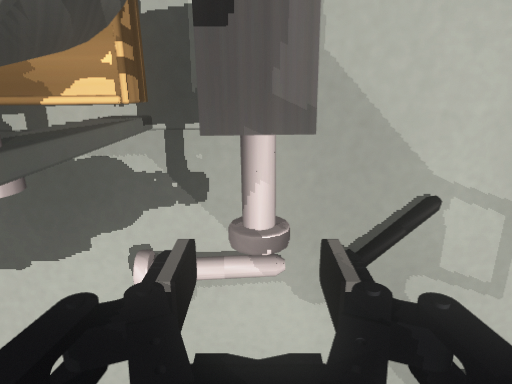

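The pin's head (259,235) lies midway between the fingers (195 and 325). I descend and grip it.

Call:
{"name": "drive_tool", "arguments": {"twist": [[0, 0, 0], [0, 0, 0], [0, 0, 0], [0, 0, 0], [0, 0, 0], [0, 0, 0], [0, 0, 0]], "offset": [[-2, 0, 18], [0, 0, 18], [0, 0, 0], [0, 0, 0], [0, 0, 0], [0, 0, 0], [0, 0, 0]], "claw": [-0.3, -0.3, 0, 0.3, 0.6, 1, 1], "squeeze": 30}}

```text
time_s: 12.85
ee_pos: [618.5, -19.1, 161.6]
orientation: [[-1.0, -0.005, 0.001], [-0.005, 1.0, -0.0], [-0.001, -0.0, -1.0]]
force: [-0.1, 0.3, 0.3]
gripper_width: 28.4
grasp_force: 29.6
```

Call:
{"name": "drive_tool", "arguments": {"twist": [[0, 0, 0], [0, 0, 0], [0, 0, 0], [0, 0, 0], [0, 0, 0]], "offset": [[0, 0, -2], [0, 0, 0], [4, 0, 0], [4, 0, 0], [0, 0, 0]], "claw": [1, 1, 1, 1, 1]}}

```text
time_s: 13.48
ee_pos: [609.9, -19.1, 163.4]
orientation: [[-1.0, -0.005, -0.0], [-0.005, 1.0, -0.0], [0.0, -0.0, -1.0]]
force: [0.2, -0.4, 0.8]
gripper_width: 28.2
grasp_force: 29.6
```

Call:
{"name": "drive_tool", "arguments": {"twist": [[0, 0, 0], [0, 0, 0], [0, 0, 0], [0, 0, 0], [0, 0, 0], [0, 0, 0]], "offset": [[4, 0, 0], [4, 0, 0], [4, 0, 0], [4, 0, 0], [4, 0, 0], [0, 0, 0]], "claw": [1, 1, 1, 1, 1, 1]}}

```text
time_s: 14.22
ee_pos: [590.0, -19.3, 163.3]
orientation: [[-1.0, -0.005, -0.0], [-0.005, 1.0, 0.0], [0.0, 0.0, -1.0]]
force: [-0.2, 0.1, -0.6]
gripper_width: 28.3
grasp_force: 29.6
```

Call:
{"name": "drive_tool", "arguments": {"twist": [[0, 0, 0], [0, 0, 0], [0, 0, 0], [0, 0, 0], [0, 0, 0]], "offset": [[4, 0, 0], [4, 0, 0], [4, 0, 0], [0, 0, 0], [0, 0, 0]], "claw": [1, 1, 1, 1, 1]}}

```text
time_s: 14.85
ee_pos: [578.2, -19.3, 163.3]
orientation: [[-1.0, -0.005, -0.0], [-0.005, 1.0, -0.0], [0.0, -0.0, -1.0]]
force: [-1.0, -1.2, -0.8]
gripper_width: 28.3
grasp_force: 29.7
```

Call:
{"name": "drive_tool", "arguments": {"twist": [[0, 0, 0], [0, 0, 0], [0, 0, 0]], "offset": [[2, 0, 0], [2, 0, 0], [0, 0, 0]], "claw": [1, 1, 1]}}

```text
time_s: 15.22
ee_pos: [574.1, -19.3, 163.3]
orientation: [[-1.0, -0.005, -0.0], [-0.005, 1.0, -0.0], [0.0, -0.0, -1.0]]
force: [-0.0, -0.7, -0.2]
gripper_width: 28.7
grasp_force: 29.7
```

Call:
{"name": "drive_tool", "arguments": {"twist": [[0, 0, 0], [0, 0, 0], [0, 0, 0]], "offset": [[1, 0, 0], [1, 0, 0], [0, 0, 0]], "claw": [1, 1, 1]}}

```text
time_s: 15.6
ee_pos: [572.8, -19.3, 163.3]
orientation: [[-1.0, -0.005, 0.001], [-0.005, 1.0, 0.0], [-0.001, 0.0, -1.0]]
force: [5.4, -0.7, -2.5]
gripper_width: 28.2
grasp_force: 29.8
```

Call:
{"name": "drive_tool", "arguments": {"twist": [[0, 0, 0], [0, 0, 0], [0, 0, 0]], "offset": [[1, 0, 0], [1, 0, 0], [0, 0, 0]], "claw": [1, 1, 1]}}

```text
time_s: 15.98
ee_pos: [572.5, -19.3, 163.4]
orientation: [[-1.0, -0.005, 0.005], [-0.005, 1.0, 0.0], [-0.005, 0.0, -1.0]]
force: [15.8, 0.2, -6.4]
gripper_width: 28.5
grasp_force: 30.1
```

Call:
{"name": "drive_tool", "arguments": {"twist": [[0, 0, 0], [0, 0, 0], [0, 0, 0], [0, 0, 0], [0, 0, 0], [0, 0, 0], [0, 0, 0], [0, 0, 0], [0, 0, 0]], "offset": [[-2, 0, 0], [0, 0, 0], [0, 0, 0], [-15, 0, 0], [-15, 0, 0], [0, 0, 0], [0, 0, 0], [0, 0, 0], [0, 0, 0]], "claw": [0, 0, 0, 0, 0, 1, 1, 1, 1]}}

```text
time_s: 17.1
ee_pos: [602.0, -19.2, 163.5]
orientation: [[-1.0, -0.005, 0.0], [-0.005, 1.0, -0.0], [-0.0, -0.0, -1.0]]
force: [0.0, 0.3, 0.3]
gripper_width: 0.3
grasp_force: 0.0
```

Call:
{"name": "drive_tool", "arguments": {"twist": [[0, 0, 0], [0, 0, 0], [0, 0, 0], [0, 0, 0], [0, 0, 0]], "offset": [[6, 0, 0], [6, 0, 0], [4, 0, 0], [2, 0, 0], [0, 0, 0]], "claw": [1, 1, 1, 1, 1]}}

```text
time_s: 17.73
ee_pos: [584.2, -19.3, 163.4]
orientation: [[-1.0, -0.005, 0.0], [-0.005, 1.0, -0.0], [-0.0, -0.0, -1.0]]
force: [0.1, 0.1, 0.5]
gripper_width: -0.1
grasp_force: 0.0
```

Call:
{"name": "drive_tool", "arguments": {"twist": [[0, 0, 0], [0, 0, 0], [0, 0, 0], [0, 0, 0]], "offset": [[2, 0, 0], [2, 0, 0], [2, 0, 0], [0, 0, 0]], "claw": [1, 1, 1, 1]}}

```text
time_s: 18.23
ee_pos: [578.8, -19.3, 163.3]
orientation: [[-1.0, -0.005, 0.001], [-0.005, 1.0, -0.0], [-0.001, -0.0, -1.0]]
force: [4.3, -0.3, -2.3]
gripper_width: 0.1
grasp_force: 2.4
```

Call:
{"name": "drive_tool", "arguments": {"twist": [[0, 0, 0], [0, 0, 0], [0, 0, 0]], "offset": [[1, 0, 0], [1, 0, 0], [0, 0, 0]], "claw": [1, 1, 1]}}

```text
time_s: 18.6
ee_pos: [578.7, -19.3, 163.4]
orientation: [[-1.0, -0.005, 0.005], [-0.005, 1.0, -0.0], [-0.005, -0.0, -1.0]]
force: [16.4, 0.0, -5.8]
gripper_width: 0.2
grasp_force: 8.1
```

Call:
{"name": "drive_tool", "arguments": {"twist": [[0, 0, 0], [0, 0, 0], [0, 0, 0], [0, 0, 0], [0, 0, 0]], "offset": [[-3, 0, 0], [-38, 0, 0], [0, 0, -35], [0, 0, 0], [0, 0, 0]], "claw": [1, 1, 1, 1, 1]}}

```text
time_s: 19.23
ee_pos: [617.0, -19.1, 197.9]
orientation: [[-1.0, -0.005, -0.001], [-0.005, 1.0, -0.0], [0.001, -0.0, -1.0]]
force: [0.3, 0.5, -0.1]
gripper_width: 0.0
grasp_force: 0.0
```

Run:
```python
from h import *
im=grab_frame("wrist"); a=grab_frame("side")[130:265,180:360]
cv2.imwrite("pics/w4.png",np.hstack([cv2.resize(im,(400,300),interpolation=cv2.INTER_AREA),cv2.resize(a,(400,300),interpolation=cv2.INTER_CUBIC)]))
print(robot.get_state()["ee_pos"])
```

```text
[616.76678449 -19.09284486 197.42721366]
```

View pics/w4.png

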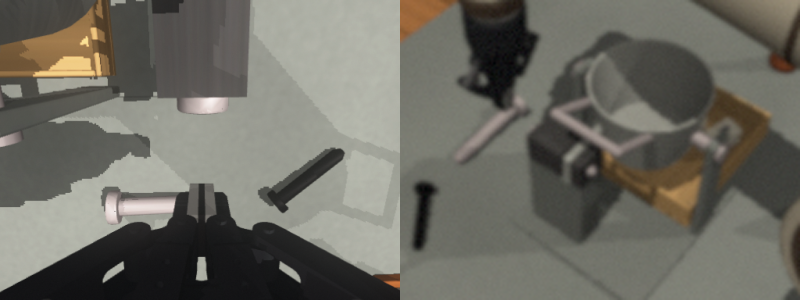

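The pin's head (203,105) sits flush on the fork face, its tip shows beyond the far cheek (592,170) in the side view, and the pot is upright and empty. The gripper touches nothing, so I hand in.

```bash
python3 -c "
from plant import workorder
print(workorder.finish_job())"
```

```text
the job is handed in; nothing more can be done
None
```

The job is handed in: all three towers are in the tray, the pot is back upright against its stop, and the pin is fully home with its head against the fork; the knight, hill and paperweight were not touched.

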